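Pack the last file and lift the carrying board level

TASK

Lay the loose file flat in the empty lane of the wooden carrying board, lengthwise and with its handle at the same end as the file already packed there, and let go of it. Then take the board by the middle of its bar handle, lift it, with both files lying in it, about 10 cm clear of the bench and keep it level and steady in the air: finish while still holding it there. Leave the tin, the offcut and the hammer on the bench where they are, and do not tip the board.

Things in the scene. Friction and masses are not known exactly. Their poses are not given: they have to be found in the camera images.
- tray: the carrying board: loose plywood tray 330 x 220 mm, floor 8 mm thick, with a lip 8 mm wide rising 12 mm above the floor all round; 0.35 to 0.5 kg empty. Origin: centre of its underside; x along its length and its bar handle, y across, z up. The bar divides it into two lanes, each 330 long; the lane at -y holds the packed file, the one at +y is empty
- tray_grip (a point): middle of the board's bar handle, 64 mm above the board's underside (axes as the board's). The wooden bar runs along x, 220 long, 20 wide, 24 high (from 52 to 76 mm above the underside), on two 20 x 20 mm posts 95 mm either side of the middle; with both files in, the load balances within about 15 mm of this point
- free_lane (a point): on the board's floor in the middle of the empty lane, 60 mm to the +y side of the bar's centre line and 8 mm above the board's underside (axes as the board's); clear floor from 10 to 102 mm off the centre line
- loose_file_mid (a point): balance point of the loose file, on the blade, half-way up it, 4.5 mm above what the file lies on: file 225 mm long lying flat: steel blade 130 long, 20 wide, 6 thick (its underside 1.5 mm above what the file lies on), and a wooden handle 95 long, 24 wide, 17 high; about 140 g. x points along the file to the tip, y across, z up; the blade runs from 36 mm behind this point to 94 mm ahead, the handle from 36 to 131 mm behind
- loose_file_butt (a point): middle of the loose file's handle end, 131 mm behind its balance point, 8.5 mm above what it lies on (axes as the file's)
- packed_file_mid (a point): the same point on the packed file, an identical one, which lies in the board's lane at -y with its handle towards the board's -x end
- packed_file_butt (a point): middle of the packed file's handle end
- tin: bystander: open round steel tin, 74 mm wide, 45 high; origin centre of underside
- offcut: bystander: pine offcut 45 x 80 x 35 mm; origin centre of underside
- hammer: bystander: a hammer about 280 mm long lying on the bench, at most 50 mm high; x along its shaft to the head

How it is judged:
By the outcome, as a careful person would: the job done as asked, in the order asked, and still so for the second after the job is handed in, while the arm keeps its last pose, push and grip.
It also fails if it takes over 56 s, if anything falls off the work surface, if the arm or the gripper's body presses on something with over 40 N, if the wrist force passes 120 N, or if a joint passes its speed limit or range.

ROBOT

A 7-joint arm with a two-finger parallel gripper is mounted at the origin on the work surface. World frame = base frame: x ahead of the robot, y to its left, z up, the work surface at z = 0. Lengths are in mm, angles in rad, forces in N, time in s.
With the tool pointing down it reaches from about 400 to 875 mm from the base axis. Payload 6.5 kg.
Tool frame: the origin (TCP) lies midway between the tips of the shut fingers; the grasp point (between the pads) lies 19 mm behind it; z points along the fingers, y is the direction in which the jaws open and shut (so a half turn about z gives the same grasp; the last joint's range is limited). The gripper opens to 88 mm and grips with 3 to 60 N. Pads are 18 mm wide; open, the fingers measure 123 mm over their backs; the gripper's body (75 mm by 187 mm) begins 45 mm behind the grasp point.
Start: joints at [-1.405, 0.536, -0.004, 1.538, 0.003, 1.067, -0.071], TCP at [149.32, 632.609, 238.716] pointing down, gripper open.
Joint ranges: [-2.7, 2.7], [-0.37, 2.16], [-1.27, 1.26], [0.24, 2.4], [-1.31, 4.45], [0.19, 1.91], [-2.76, 2.76]. Speed limits (rad/s): [2.39, 2.39, 3.14, 3.14, 3.14, 3.14, 3.14].

INTERFACE

Orientations are given as a rotation vector (axis times angle).
In Python, from rig import telemetry, imaging, workorder gives the robot as it stands.
- The arm moves only by the shell command python3 -m creep 'ROWS' [OPENING] [FORCE]. ROWS is JSON, a list of rows, each a list of 2 entries, a list of its own where there are three numbers: the shift along the tool's x, y, z in cm, then the turn, a rotation vector about the tool's x, y, z in rad. A call has 1 to 10 rows; each row is the pose to reach, as a shift and turn from the pose measured when the call began, along the tool's axes at that moment; what a row does not reach only later rows make up. A row lasts 1/8 s, in which the tool goes at most 62.5 mm and 10.7 degrees, less where a joint would pass 70% of its speed; a pose out of reach is approached as far as the arm can. A call with a gripper value outside its range is refused whole. OPENING is the closure in counts, from 0 (fully open) to 255 (shut), set as the call begins (- or left out, the last holds). The fingers move at their own pace and stop on an object; FORCE is the grip in N (left out, the last holds). Time passes only in rows, so rows that repeat a pose let the fingers close. It gives the time, the measured TCP pose, the force and the opening at its end, in the units of the state.
- telemetry.sense(): the state, without advancing time (a new reading comes with each control period).
- imaging.snapshot(name): name is "scene" or "side" or "wrist"; returns a dict with "img" (420x560x3 uint8, blue, green, red), "intrinsics" (3x3 intrinsics, pixels), "origin" and "attitude" of the camera in the world; the wrist camera has in their place "tool_from_camera" (4x4, takes a point from camera to tool coordinates, whose origin is the TCP and whose axes are the flange's). Camera axes: x right, y down, z forward; pixel columns grow to the right and rows downward; lengths in mm; the calibration is good to about 2 mm. A picture is of the moment at which its call begins: read the wrist's pose just before it. There is no depth.
- workorder.hand_in(): hands the job in, once; it reports no verdict.
The state is a dict: "t": time; "joints": joint angles; "joint_velocities": joint speeds; "joint_efforts": joint torques, N m; "position": TCP position; "tcp_rot": TCP orientation; "contact_force": force on the tool from outside, world axes, zero at the start; "moment": the same for the moment, N m; "finger_gap": finger opening in mm.
Only numpy, scipy, OpenCV 4.12 (cv2) and the standard library are available. Lean on these libraries where they do the work, as an engineer would, in place of code of your own. Each camera call takes 0.05 s, during which the arm holds its last target.

## Working session

There is one attempt and no reset: what is moved stays moved. The work goes in short steps, Python scripts to look and compute and a shell command to move; the robot and the scene stay as the last step left them, time stands still between calls to the robot, and variables do not carry over. Pictures are saved under pics/ and viewed, and the job is handed in when it is done.

```bash
mkdir -p pics; ls
cat > h.py <<'E'
import numpy as np, cv2
from scipy.spatial.transform import Rotation as R
from rig import telemetry, imaging, workorder
def cam(name):
    s=telemetry.sense(); d=imaging.snapshot(name)
    K=np.array(d["intrinsics"])
    if name=="wrist":
        T=np.eye(4);T[:3,:3]=R.from_rotvec(s["tcp_rot"]).as_matrix();T[:3,3]=s["position"]
        M=T@np.array(d["tool_from_camera"]); o=M[:3,3];A=M[:3,:3]
    else:
        o=np.array(d["origin"],float);A=np.array(d["attitude"],float)
        if A.shape!=(3,3): A=R.from_rotvec(A.ravel()).as_matrix()
    return d["img"],K,o,A
def ray(px,K,o,A,z):
    px=np.atleast_2d(np.asarray(px,float))
    d=(A@np.linalg.inv(K)@np.c_[px,np.ones(len(px))].T).T
    return o+d*((z-o[2])/d[:,2])[:,None]
def proj(P,K,o,A):
    q=(K@A.T@(np.atleast_2d(P)-o).T).T
    return q[:,:2]/q[:,2:]
E
python3 - <<'E'
from h import *
s=telemetry.sense();print({k:np.round(v,3).tolist() for k,v in s.items()})
for n in ["scene","side","wrist"]:
    img,K,o,A=cam(n);cv2.imwrite(f"pics/{n}0.png",img);np.savez(f"{n}0.npz",img=img,K=K,o=o,A=A)
    print(n,K.round(1).tolist(),o.round(1),A.round(3).tolist())
E
```

```text
pics
{'t': 0.0, 'joints': [-1.405, 0.537, -0.004, 1.539, 0.003, 1.067, -0.071], 'joint_velocities': [-0.0, -0.001, -0.001, -0.001, -0.0, 0.0, -0.0], 'joint_efforts': [0.001, -57.099, 0.992, -25.16, -0.056, 0.018, 0.0], 'position': [149.174, 632.025, 237.845], 'tcp_rot': [-0.363, -3.12, 0.003], 'contact_force': [0.846, 0.015, -0.183], 'moment': [-0.002, 0.025, 0.027], 'finger_gap': 88.118}
scene [[452.2, 0.0, 283.2], [0.0, 452.2, 210.6], [0.0, 0.0, 1.0]] [1259.1 -161.3  826.4] [[0.341, 0.688, -0.64], [0.94, -0.241, 0.242], [0.012, -0.684, -0.729]]
side [[505.6, 0.0, 287.6], [0.0, 505.6, 211.8], [0.0, 0.0, 1.0]] [ 394.  -784.5  910.6] [[0.974, -0.17, 0.153], [-0.228, -0.673, 0.704], [-0.017, -0.72, -0.694]]
wrist [[301.4, 0.0, 284.4], [0.0, 301.4, 209.4], [0.0, 0.0, 1.0]] [ 69.5 651.5 384.3] [[0.229, 0.922, 0.311], [0.973, -0.216, -0.075], [-0.002, 0.32, -0.947]]
```

View pics/scene0.png

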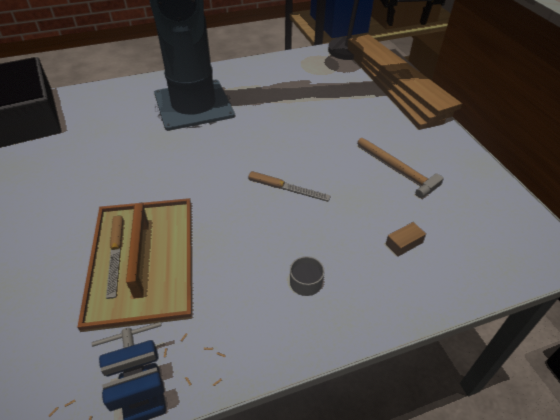

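View pics/side0.png

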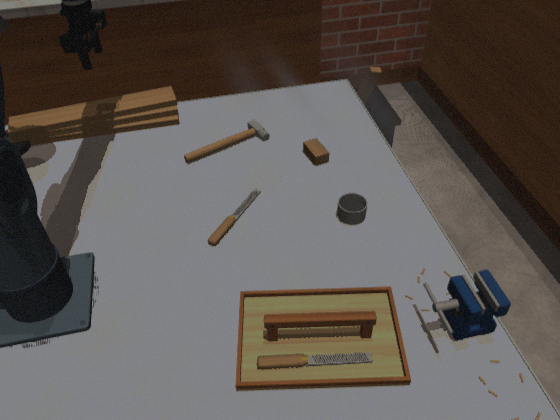

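View pics/wrist0.png

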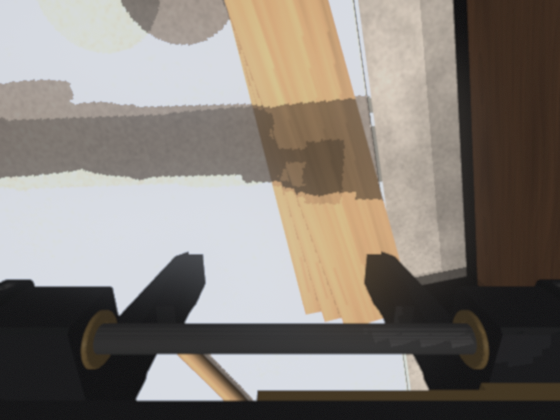

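The scene view shows the board (corners about (100,203), (192,201), (192,318), (83,325)) and its packed file with the handle toward the robot. The loose file runs from the butt at (250,177) to the tip at (329,198). In the side view the file runs (213,240) to (259,190), and the empty lane is the upper one. Next I'll measure these.

```bash
cat > m.py <<'E'
from h import *
def load(n):
    d=np.load(n); return d["img"],d["K"],d["o"],d["A"]
if __name__=="__main__":
  for n,roi in [("scene",(240,160,340,210)),("side",(200,180,270,250))]:
    img,K,o,A=load(n+"0.npz")
    hsv=cv2.cvtColor(img,cv2.COLOR_BGR2HSV)
    x0,y0,x1,y1=roi
    sub=hsv[y0:y1,x0:x1]; 
    wood=((sub[...,1]>90)).astype(np.uint8)
    anyf=((sub[...,1]>90)|(sub[...,2]<150)).astype(np.uint8)
    def big(m):
        nn,l,st,c=cv2.connectedComponentsWithStats(m);i=1+np.argmax(st[1:,4]);return l==i
    for nm,m,z in [("handle",wood,8.5),("all",anyf,5)]:
        ys,xs=np.nonzero(big(m)); P=ray(np.c_[xs+x0,ys+y0],K,o,A,z)[:,:2]
        c=P.mean(0);u=np.linalg.svd(P-c,full_matrices=False)[2][0]
        if u[1]<0:u=-u
        t=(P-c)@u; w=(P-c)@np.array([-u[1],u[0]])
        print(n,nm,len(xs),c.round(1),"ang",np.degrees(np.arctan2(u[1],u[0])).round(1),"t",np.percentile(t,[0,100]).round(1),"w",w.min().round(1),w.max().round(1),"end-",(c+u*t.min()).round(1),"end+",(c+u*t.max()).round(1))
    # tray rim
    roi=(70,185,205,335) if n=="scene" else (225,275,420,395)
    x0,y0,x1,y1=roi
    m=((hsv[y0:y1,x0:x1,1]>70)).astype(np.uint8)
    m=big(m).astype(np.uint8)
    cs,_=cv2.findContours(m,cv2.RETR_EXTERNAL,cv2.CHAIN_APPROX_NONE);c=max(cs,key=cv2.contourArea)
    h=cv2.convexHull(c); ap=cv2.approxPolyDP(h,6,True)[:,0]+[x0,y0]
    print(n,"tray corners px",ap.tolist()); print(ray(ap,K,o,A,20).round(1).tolist()); 
    cv2.imwrite(f"pics/{n}_tray.png",cv2.resize(img[y0:y1,x0:x1],None,fx=4,fy=4));
E
python3 m.py
```

```text
scene handle 218 [417.1 106.7] ang 47.8 t [-48.9  48. ] w -11.9 12.0 end- [384.3  70.6] end+ [449.4 142.3]
scene all 5000 [453.2 159.8] ang 72.2 t [-133.   142.7] w -93.8 100.3 end- [412.7  33.2] end+ [496.7 295.7]
scene tray corners px [[189, 199], [190, 317], [80, 330], [99, 207]]
[[436.1, -102.2, 20.0], [763.6, -168.9, 20.0], [720.2, -376.2, 20.0], [390.9, -315.1, 20.0]]
side handle 306 [418.7 107.6] ang 50.2 t [-50.6  56.8] w -14.2 13.6 end- [386.3  68.7] end+ [455.1 151.2]
side all 4900 [458.7 161.2] ang 86.0 t [-136.6  151.1] w -105.6 92.3 end- [449.3  24.9] end+ [469.2 311.9]
side tray corners px [[390, 287], [409, 384], [237, 390], [240, 292]]
[[753.4, -166.9, 20.0], [704.3, -387.8, 20.0], [389.6, -323.6, 20.0], [431.5, -101.3, 20.0]]
```

```bash
cat > m2.py <<'E'
from m import *
def fit(P):
    c=P.mean(0);u=np.linalg.svd(P-c,full_matrices=False)[2][0]
    return c,u
for n,roi in [("scene",(240,160,340,210)),("side",(200,180,270,250))]:
    img,K,o,A=load(n+"0.npz"); hsv=cv2.cvtColor(img,cv2.COLOR_BGR2HSV)
    x0,y0,x1,y1=roi; sub=hsv[y0:y1,x0:x1]; g=img[y0:y1,x0:x1].astype(int).mean(2)
    bg=cv2.medianBlur(g.astype(np.uint8),51).astype(int)
    m=((g<bg-20)|(sub[...,1]>90)).astype(np.uint8)
    nn,l,st,_=cv2.connectedComponentsWithStats(m);i=1+np.argmax(st[1:,4])
    ys,xs=np.nonzero(l==i);P=ray(np.c_[xs+x0,ys+y0],K,o,A,5)[:,:2]
    c,u=fit(P); u=u*np.sign(u[1]); t=(P-c)@u
    print(n,len(xs),np.median(bg),c.round(1),np.degrees(np.arctan2(u[1],u[0])).round(2),t.min().round(1),t.max().round(1),"butt",(c+u*t.min()).round(1),"tip",(c+u*t.max()).round(1))
    cv2.imwrite(f"pics/{n}_file.png",cv2.resize(np.hstack([img[y0:y1,x0:x1],np.repeat(255*(l==i)[...,None],3,2).astype(np.uint8)]),None,fx=4,fy=4))
E
python3 m2.py
python3 - <<'E'
import cv2,numpy as np
a=[cv2.imread(f"pics/{n}_tray.png") for n in ("scene","side")]
cv2.imwrite("pics/trays.png",cv2.resize(a[1],(780,480)))
E
```

```text
scene 702 139.0 [454.6 146.4] 46.99 -107.7 123.7 butt [381.1  67.6] tip [539.  236.8]
side 658 131.0 [448.5 142.5] 48.19 -100.4 128.8 butt [381.6  67.6] tip [534.4 238.5]
```

View pics/trays.png

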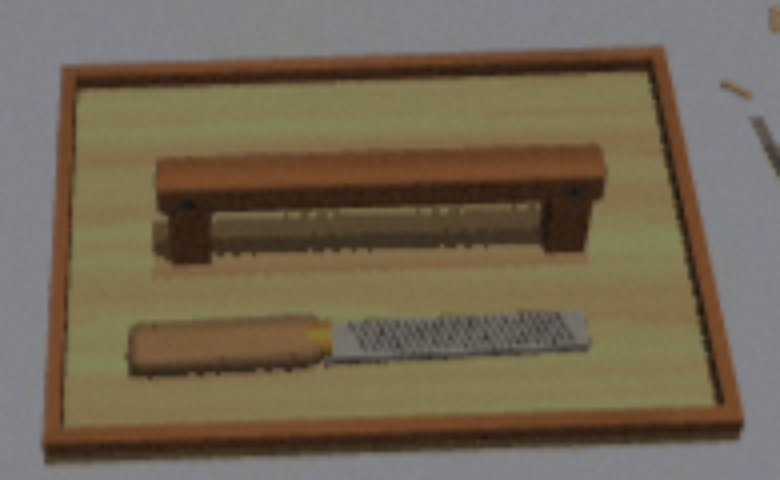

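View pics/scene_file.png

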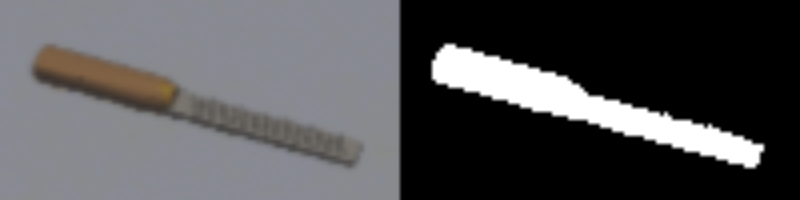

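The side crop shows the packed file (handle left, toward -x), the bar and the free upper lane. The file crop shows a clean outline. The yellow ferrule tapers at the blade end of the handle, so I'll grip the body of the handle about 62 mm behind mid.

```bash
cat > go.py <<'E'
import sys
from h import *
# x y z yaw_of_tool_x(deg) [tilt about tool x deg]
a=list(map(float,sys.argv[1:])); tilt=a[4] if len(a)>4 else 0
s=telemetry.sense();R0=R.from_rotvec(s["tcp_rot"])
y=np.radians(a[3]); x=np.array([np.cos(y),np.sin(y),0]);z=np.array([0,0,-1.]);
Rt=R.from_matrix(np.c_[x,np.cross(z,x),z])*R.from_euler('x',tilt,degrees=True)
d=R0.inv().apply(np.array(a[:3])-s["position"])/10
print("t",s["t"],"pos",np.round(s["position"],1),"shift cm",d.round(2),"turn",(R0.inv()*Rt).as_rotvec().round(3), "n rows",max(np.linalg.norm(d)/6.25,np.linalg.norm((R0.inv()*Rt).as_rotvec())/0.187).round(1))
E
python3 go.py 431 121 150 47.7
```

```text
t 0.15 pos [149.2 632.2 238. ] shift cm [-39.16 -43.27   8.87] turn [-1.000e-03  1.000e-03  2.077e+00] n rows 11.1
```

```bash
python3 -m creep '[[[-20,-22,4.5],[0,0,1]],[[-39.2,-43.3,8.9],[0,0,2.077]],[[-39.2,-43.3,8.9],[0,0,2.077]],[[-39.2,-43.3,8.9],[0,0,2.077]],[[-39.2,-43.3,8.9],[0,0,2.077]],[[-39.2,-43.3,8.9],[0,0,2.077]],[[-39.2,-43.3,8.9],[0,0,2.077]],[[-39.2,-43.3,8.9],[0,0,2.077]],[[-39.2,-43.3,8.9],[0,0,2.077]],[[-39.2,-43.3,8.9],[0,0,2.077]]]' 0 50; python3 go.py 431 121 150 47.7
```

```text
t: 1.4
position: [432.2, 117.2, 149.5]
tcp_rot: [2.737, 1.539, -0.001]
contact_force: [-0.3, 0.7, 0.5]
finger_gap: 88.2
t 1.4 pos [432.2 117.2 149.5] shift cm [ 0.26 -0.3  -0.06] turn [0.001 0.002 0.192] n rows 1.0
```

```bash
python3 -m creep '[[[0.26,-0.3,0],[0,0,0.19]],[[0.26,-0.3,0],[0,0,0.192]],[[0.26,-0.3,0],[0,0,0.192]]]'
python3 - <<'E'
from h import *
img,K,o,A=cam("wrist");cv2.imwrite("pics/w1.png",img);np.savez("w1.npz",img=img,K=K,o=o,A=A)
u=np.array([np.cos(np.radians(47.7)),np.sin(np.radians(47.7))])
for t in (-131,-36,94): print(t,proj(np.r_[np.array([472.7,166.9])+t*u,5],K,o,A).round(0))
s=telemetry.sense();print(s["position"],s["joints"])
E
```

```text
t: 1.78
position: [430.8, 121.5, 149.4]
tcp_rot: [2.869, 1.276, -0.001]
contact_force: [1.1, -0.8, -0.7]
finger_gap: 88.1
-131 [[283. 258.]]
-36 [[283. 171.]]
94 [[284.  18.]]
[430.8478991  121.50251265 149.47244381] [-0.86152177  0.38045024  0.5861806   2.15462445 -0.32469688  0.69205415
 -0.78974294]
```

View pics/w1.png

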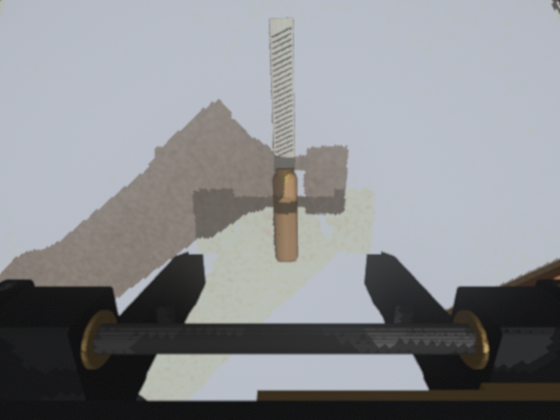

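The wrist view shows the file nearly aligned with the tool: tip (282,18), handle start (285,168), butt (287,262), all close to prediction.

```bash
python3 - <<'E'
from m import *
img,K,o,A=load("w1.npz")
P=np.r_[ray([[282,18]],K,o,A,5),ray([[285,168],[287,262]],K,o,A,[8.5])]
print(P.round(1)); d=P[0]-P[2];print(np.degrees(np.arctan2(d[1],d[0])),np.hypot(*d[:2])); u=d/np.hypot(*d[:2]); print("grip",P[2]+69*u, "from tip", P[0]-156*u)
E
python3 go.py 430.5 121.5 6.5 48.8
```

```text
[[534.5 237.3   5. ]
 [452.  141.8   8.5]
 [385.7  65.    8.5]]
49.17885926449259 227.6399474632613
grip [430.83516118 117.22783407   7.43911415] from tip [432.5608945  119.22562463   7.39852454]
t 1.825 pos [430.8 121.5 149.5] shift cm [-0.   -0.05 14.3 ] turn [ 0.001  0.001 -0.015] n rows 2.3
```

```bash
python3 go.py 431.5 119 6 49
```

```text
t 1.825 pos [430.8 121.5 149.5] shift cm [-0.12  0.2  14.35] turn [ 0.001  0.001 -0.019] n rows 2.3
```

```bash
python3 -m creep '[[[-0.12,0.2,5],[0,0,-0.02]],[[-0.12,0.2,10],[0,0,-0.02]],[[-0.12,0.2,13],[0,0,-0.02]],[[-0.12,0.2,14.3],[0,0,-0.02]],[[-0.12,0.2,14.3],[0,0,-0.02]],[[-0.12,0.2,14.3],[0,0,-0.02]]]'; python3 go.py 431.5 119 6 49
python3 - <<'E'
from h import *
img,K,o,A=cam("wrist");cv2.imwrite("pics/w2.png",img)
E
```

```text
t: 2.58
position: [432.3, 119.4, 7.5]
tcp_rot: [2.856, 1.305, 0.002]
contact_force: [-0.2, 0.1, -0.4]
finger_gap: 88.2
t 2.575 pos [432.3 119.4   7.5] shift cm [-0.08 -0.04  0.15] turn [ 0.002 -0.     0.002] n rows 0.0
```

View pics/w2.png

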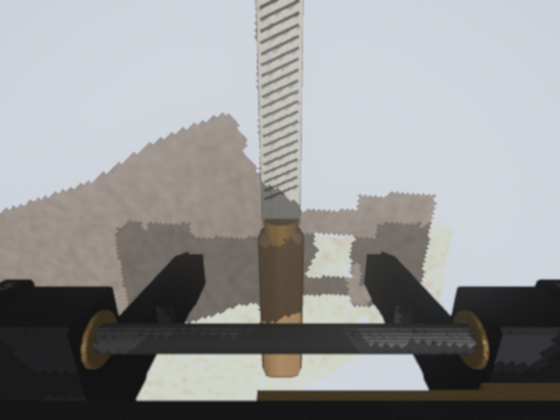

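The handle lies centred between the fingers (x ≈ 258–303 px). I'll go down a little and close.

```bash
python3 -m creep '[[[0,0,0.2],[0,0,0]],[[0,0,0.2],[0,0,0]]]'; python3 -m creep '[[[0,0,0],[0,0,0]],[[0,0,0],[0,0,0]],[[0,0,0],[0,0,0]],[[0,0,0],[0,0,0]],[[0,0,0],[0,0,0]],[[0,0,0],[0,0,0]],[[0,0,0],[0,0,0]]]' 255 50
```

```text
t: 2.88
position: [432.8, 119.7, 6.0]
tcp_rot: [2.856, 1.305, 0.004]
contact_force: [0.5, -0.0, 0.9]
finger_gap: 87.9
t: 3.75
position: [432.6, 119.7, 5.9]
tcp_rot: [2.856, 1.305, 0.003]
contact_force: [-0.1, 0.1, 0.1]
finger_gap: 23.4
```

```bash
python3 -m creep '[[[0,0,-1],[0,0,0]],[[0,0,-3],[0,0,0]],[[0,0,-6],[0,0,0]],[[0,0,-10],[0,0,0]],[[0,0,-13],[0,0,0]],[[0,0,-15],[0,0,0]],[[0,0,-15],[0,0,0]]]'
python3 - <<'E'
from h import *
img,K,o,A=cam("wrist");cv2.imwrite("pics/w3.png",img);np.savez("w3.npz",img=img,K=K,o=o,A=A)
img2,K,o,A=cam("side");cv2.imwrite("pics/s3.png",img2)
E
```

```text
t: 4.62
position: [432.9, 120.3, 157.3]
tcp_rot: [2.856, 1.306, 0.008]
contact_force: [-0.3, 0.2, -1.6]
finger_gap: 23.4
```

View pics/w3.png

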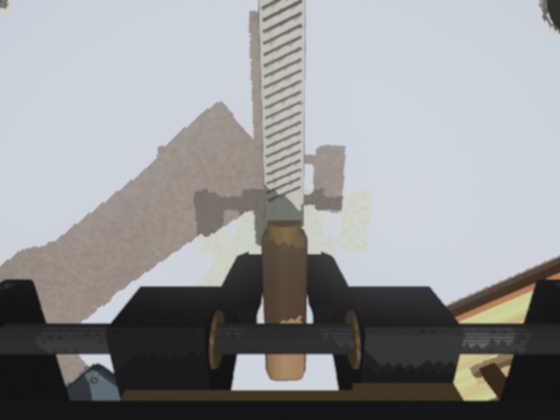

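View pics/s3.png

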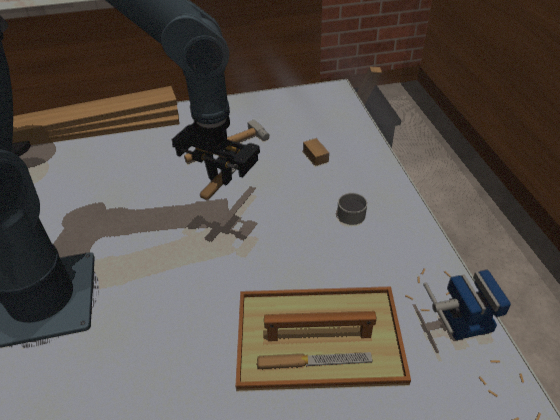

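The file hangs level and straight in the grip: the ferrule is at (283,222) against 219 before the lift, and the gap is still 23.4 mm.

Run:
```python
from m import *
img,K,o,A=load("w3.npz")
J=ray([[284,224]],K,o,A,160)[0]; print("ferrule end",J, "ahead of tcp",np.dot(J[:2]-[432.9,120.3],[np.cos(np.radians(49)),np.sin(np.radians(49))]))
img,K,o,A=load("side0.npz")
P=ray([[263.75,315],[375,311.25],[264.5,323.75],[376,320.5]],K,o,A,76);print(P.round(1),P.mean(0)); d=P[1]-P[0]+P[3]-P[2];print(np.degrees(np.arctan2(d[1],d[0])),np.linalg.norm(d)/2)
img,K,o,A=load("scene0.npz");cv2.imwrite("pics/scene_tray.png",cv2.resize(img[185:335,70:205],None,fx=4,fy=4))
```

```text
ferrule end [452.04578251 140.76578329 160.        ] ahead of tcp 28.00648619579369
[[ 465.5 -210.8   76. ]
 [ 680.2 -254.6   76. ]
 [ 463.  -231.    76. ]
 [ 674.6 -275.4   76. ]] [ 570.86077282 -242.95090016   76.        ]
-11.68249153296312 217.65552705490165
```

View pics/scene_tray.png

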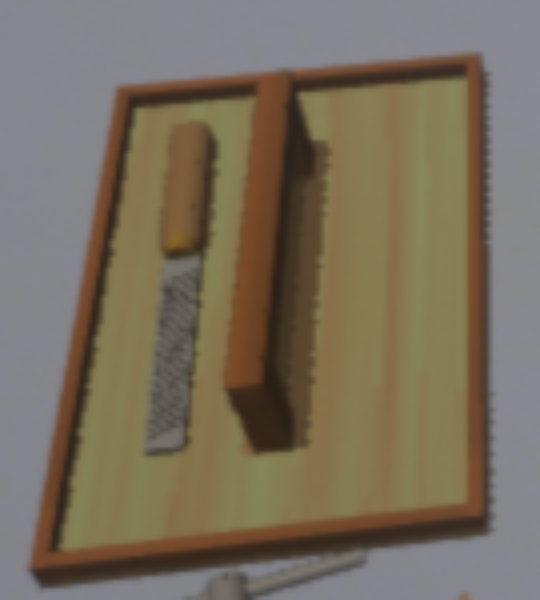

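```bash
python3 - <<'E'
from m import *
img,K,o,A=load("scene0.npz")
P=ray(np.array([[258,75],[292,72],[227,388],[265,385]])/4+[70,185],K,o,A,76);print(P.round(1),P.mean(0)); d=P[2]-P[0]+P[3]-P[1];print(np.degrees(np.arctan2(d[1],d[0])),np.linalg.norm(d)/2)
c=np.array([573,-242.8]);a=np.radians(-11.5);M=np.array([[np.cos(a),np.sin(a)],[-np.sin(a),np.cos(a)]])
print("packed scene butt,tip",(M@(ray(np.array([[190,123],[165,453]])/4+[70,185],K,o,A,[13])[:,:2]-c).T).T.round(1))
img,K,o,A=load("side0.npz")
print("packed side butt,tip",(M@(ray(np.array([[130,348],[588,332]])/4+[225,275],K,o,A,[13])[:,:2]-c).T).T.round(1))
print("target tcp", c+M.T@[-46,60])
E
python3 go.py 540 -175 150 -11.5
```

```text
[[ 467.3 -227.2   76. ]
 [ 471.3 -208.5   76. ]
 [ 679.9 -269.4   76. ]
 [ 684.3 -251.6   76. ]] [ 575.70600609 -239.17692409   76.        ]
-11.336516958180711 217.06550173905643
packed scene butt,tip [[-135.   -62. ]
 [ 101.   -51.6]]
packed side butt,tip [[-126.7  -55.7]
 [  98.   -55.7]]
target tcp [ 539.88553965 -174.83359274]
t 4.725 pos [431.7 119.9 155.7] shift cm [-15.22  27.48   0.6 ] turn [ 1.000e-03 -2.000e-03  1.058e+00] n rows 5.7
```

```bash
python3 go.py 527 -172 150 -11.5
```

```text
t 4.725 pos [431.7 119.9 155.7] shift cm [-15.84  26.3    0.6 ] turn [ 1.000e-03 -2.000e-03  1.058e+00] n rows 5.7
```

```bash
python3 -m creep '[[[-2,3.5,0.3],[0,0,0.15]],[[-5,8,0.5],[0,0,0.33]],[[-8,13,0.6],[0,0,0.5]],[[-11,18,0.6],[0,0,0.7]],[[-13.5,22.5,0.6],[0,0,0.88]],[[-15,25,0.6],[0,0,1]],[[-15.8,26.3,0.6],[0,0,1.058]],[[-15.8,26.3,0.6],[0,0,1.058]],[[-15.8,26.3,0.6],[0,0,1.058]]]'
python3 - <<'E'
from h import *
img,K,o,A=cam("wrist");cv2.imwrite("pics/w4.png",img);np.savez("w4.npz",img=img,K=K,o=o,A=A)
s=telemetry.sense();print(s["joints"],s["finger_gap"])
E
```

```text
t: 5.85
position: [526.9, -170.0, 149.4]
tcp_rot: [-3.125, 0.309, -0.001]
contact_force: [0.6, -0.1, -1.8]
finger_gap: 23.4
[-0.37264182  0.63536521  0.83363105  1.90415483 -0.61117327  0.87548327
 -0.99407003] 23.507682363596203
```

View pics/w4.png

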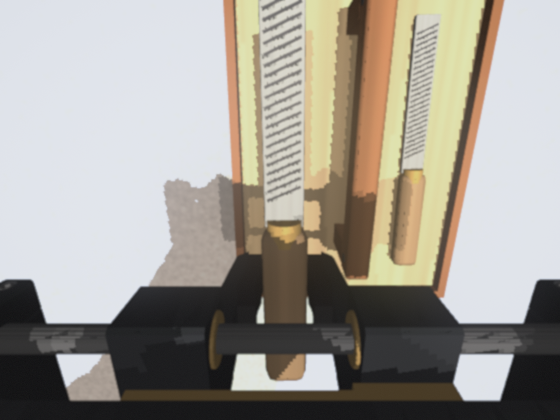

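The wrist view shows the bar's near end at about (357,278), the rim's left edge at x≈233, and the packed file handle at (407,220). I'll zoom in to measure.

```bash
python3 -c "
import cv2
i=cv2.imread('pics/w4.png');cv2.imwrite('pics/w4z.png',cv2.resize(i[0:300,220:520],None,fx=2,fy=2))"
```

```text
(no output)
```

View pics/w4z.png

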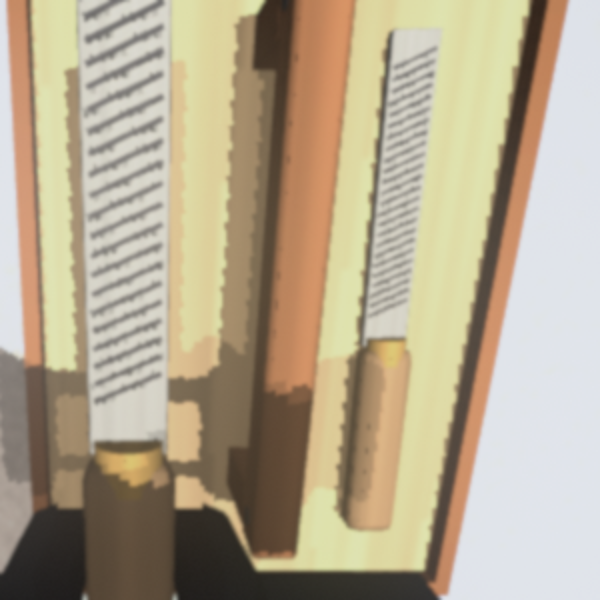

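Run:
```python
from m import *
img,K,o,A=load("w4.npz")
def ang(a,b): return np.degrees(np.arctan2(b[1]-a[1],b[0]-a[0]))
B=ray([[346.5,276.5],[368,276.5],[368.5,0],[396,0]],K,o,A,76);print(B.round(1),ang(B[0],B[2]),ang(B[1],B[3]))
L=ray([[236.5,255],[224,0],[442.5,297],[504,0]],K,o,A,20);print(L.round(1),ang(L[0],L[1]),ang(L[2],L[3]))
a=np.radians(-11.4);ux=np.array([np.cos(a),np.sin(a)]);uy=np.array([-np.sin(a),np.cos(a)])
m=(B[0]+B[1])[:2]/2; print("bar mid",m+110*ux, "bar lateral of each",B[:,:2]@uy,"rim lateral",L[:,:2]@uy, "near corner long",L[2,:2]@ux+165,"bar long",m@ux+110)
s=telemetry.sense();print("tcp lat,long",np.array(s["position"])[:2]@uy,np.array(s["position"])[:2]@ux)
```

```text
[[ 469.9 -211.    76. ]
 [ 466.4 -228.5   76. ]
 [ 662.6 -250.2   76. ]
 [ 659.3 -267.1   76. ]] -11.510108942336908 -11.29744011075597
[[ 480.7 -110.7   20. ]
 [ 698.1 -155.5   20. ]
 [ 389.2 -314.7   20. ]
 [ 655.2 -370.4   20. ]] -11.652177923612076 -11.84088936661418
bar mid [ 575.93926719 -241.50677676] bar lateral of each [-113.96225532 -131.84476061 -114.34030476 -131.49265545] rim lateral [ -13.51316755  -14.49003378 -231.53550547 -233.62674975] near corner long 608.7641588598988 bar long 612.3122491338928
tcp lat,long -62.38150199290909 550.1744217155824
```

```bash
python3 go.py 527.3 -170.5 30 -11.5 -3; python3 -m creep '[[[0,0,3],[-0.03,0,0]],[[0,0,7],[-0.05,0,0]],[[0,0,10],[-0.05,0,0]],[[0,0,12],[-0.05,0,0]],[[0,0,12],[-0.05,0,0]],[[0,0,12],[-0.05,0,0]]]';  python3 go.py 527.3 -170.5 15 -11.5 -3
python3 - <<'E'
from h import *
for n in ("side","scene"):
    img,K,o,A=cam(n);cv2.imwrite(f"pics/{n}5.png",img); 
    c=proj([560,-200,30],K,o,A)[0].astype(int); cv2.imwrite(f"pics/{n}5z.png",cv2.resize(img[max(0,c[1]-100):c[1]+100,max(0,c[0]-130):c[0]+130],None,fx=3,fy=3))
E
```

```text
t 5.9 pos [ 527.  -169.9  149.6] shift cm [ 0.03  0.07 11.96] turn [-0.054 -0.001  0.003] n rows 1.9
t: 6.65
position: [527.9, -170.1, 30.7]
tcp_rot: [3.078, -0.305, -0.003]
contact_force: [0.1, -0.5, -1.5]
finger_gap: 23.0
t 6.65 pos [ 527.9 -170.1   30.7] shift cm [-0.05 -0.03  1.57] turn [-0.003 -0.003  0.003] n rows 0.3
```

View pics/side5z.png

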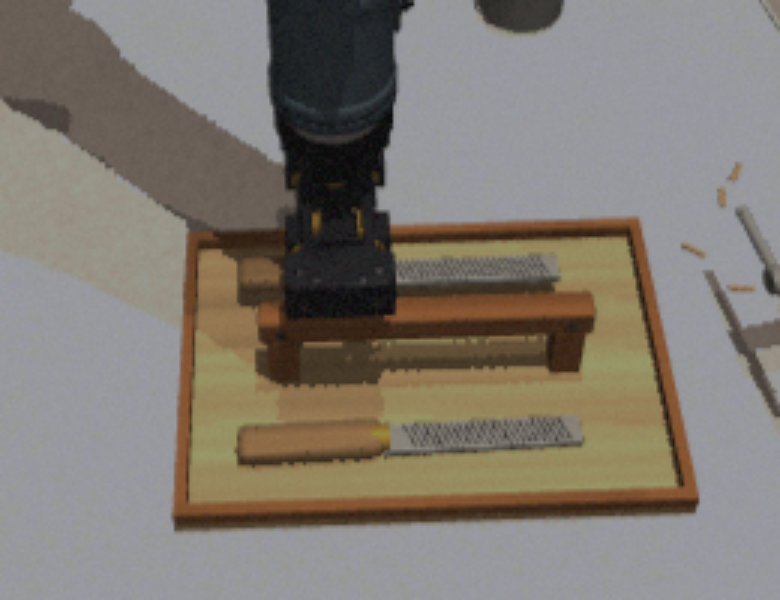

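View pics/scene5z.png

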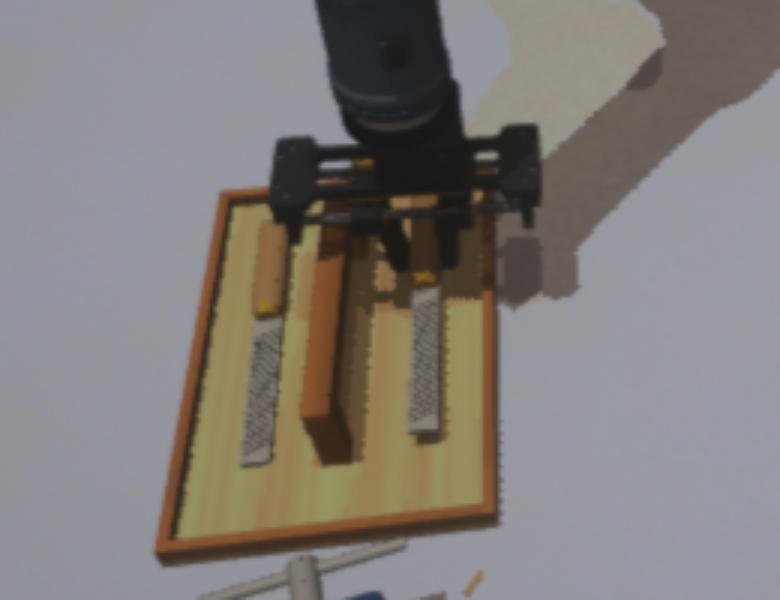

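Both views show the file parallel in the free lane, blade at about (425,360) in the scene zoom, with its handle toward the robot like the packed one. The gripper body is above the bar. Lowering gently.

```bash
python3 -m creep '[[[-0.05,0,0.5],[0,0,0]],[[-0.05,0,1],[0,0,0]],[[-0.05,0,1.3],[0,0,0]],[[-0.05,0,1.3],[0,0,0]]]'
```

```text
t: 7.25
position: [527.2, -170.6, 17.5]
tcp_rot: [3.078, -0.305, -0.003]
contact_force: [-0.3, 0.7, -1.3]
finger_gap: 23.4
```

```bash
python3 -m creep '[[[0,0,0.15],[0,0,0]],[[0,0,0.15],[0,0,0]]]';python3 -m creep '[[[0,0,0.15],[0,0,0]],[[0,0,0.15],[0,0,0]]]'
```

```text
t: 7.5
position: [527.1, -170.7, 15.9]
tcp_rot: [3.078, -0.305, -0.004]
contact_force: [0.4, 0.7, -1.2]
finger_gap: 23.5
t: 7.75
position: [527.2, -170.8, 14.5]
tcp_rot: [3.078, -0.305, -0.003]
contact_force: [0.2, -0.3, -0.3]
finger_gap: 23.2
```

The force has dropped from -1.3 N to -0.3 N, so the file is resting on the floor. I'll open partly to about 36 mm, keeping clear of the lip and bar.

```bash
python3 -m creep '[[[0,0,0],[0,0,0]],[[0,0,0],[0,0,0]],[[0,0,0],[0,0,0]],[[0,0,0],[0,0,0]]]' 150 50; python3 -m creep '[[[0,0,-1],[0,0,0]],[[0,0,-3],[0,0,0]],[[0,0,-6],[0,0,0]],[[0,0,-10],[0.05,0,0]],[[0,0,-14],[0.05,0,0]],[[0,0,-16],[0.05,0,0]],[[0,0,-16],[0.05,0,0]]]'
python3 - <<'E'
from h import *
img,K,o,A=cam("wrist");cv2.imwrite("pics/w6.png",img);np.savez("w6.npz",img=img,K=K,o=o,A=A)
img,K,o,A=cam("side");c=proj([560,-200,30],K,o,A)[0].astype(int); cv2.imwrite(f"pics/side6z.png",cv2.resize(img[max(0,c[1]-100):c[1]+100,max(0,c[0]-130):c[0]+130],None,fx=3,fy=3))
E
python3 go.py 575 -241.5 150 -11.5
```

```text
t: 8.25
position: [527.2, -170.8, 14.5]
tcp_rot: [3.078, -0.305, -0.003]
contact_force: [-0.1, -0.2, 0.2]
finger_gap: 36.3
t: 9.12
position: [529.2, -162.8, 175.5]
tcp_rot: [-3.125, 0.308, -0.008]
contact_force: [-0.2, -0.4, -0.1]
finger_gap: 36.1
t 9.225 pos [ 527.9 -162.4  173.4] shift cm [6.17 6.84 2.34] turn [-0.001 -0.001  0.004] n rows 1.5
```

View pics/w6.png

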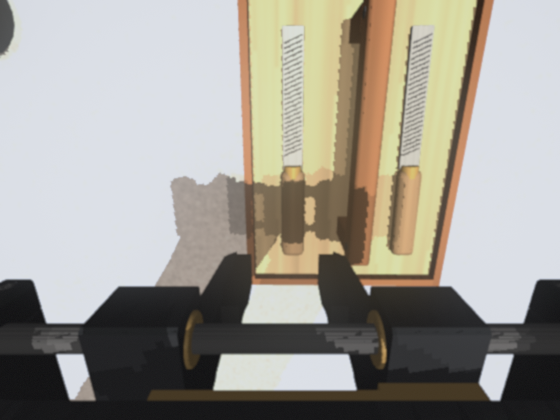

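View pics/side6z.png

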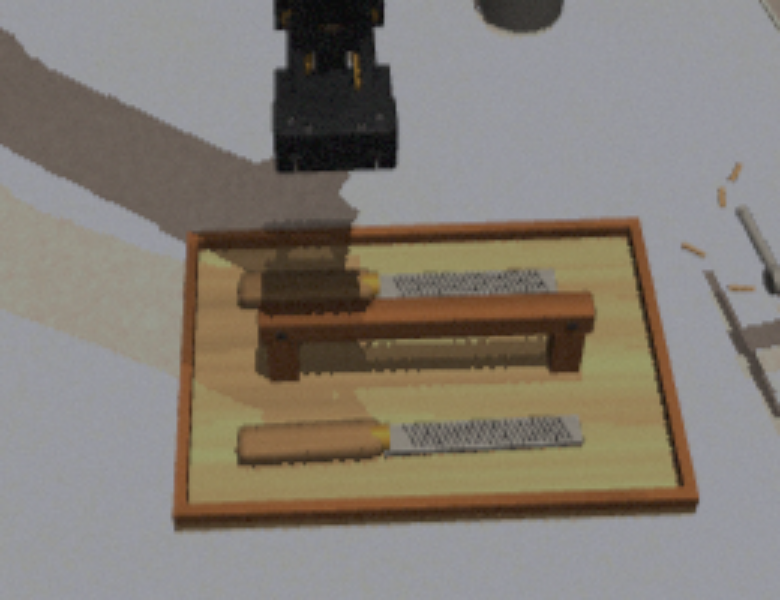

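The loose file lies flat and parallel in the free lane (wrist: tip (293,27), butt (292,254)), with its handle at the same end as the packed one. Now I'll move above the bar.

```bash
python3 -m creep '[[[3,3.4,1.2],[0,0,0]],[[5.5,6,2.3],[0,0,0]],[[6.2,6.8,2.3],[0,0,0]],[[6.2,6.8,2.3],[0,0,0]],[[6.2,6.8,2.3],[0,0,0]]]' 0 60
python3 - <<'E'
from h import *
img,K,o,A=cam("wrist");cv2.imwrite("pics/w7.png",img);np.savez("w7.npz",img=img,K=K,o=o,A=A)
E
```

```text
t: 9.85
position: [575.0, -239.8, 150.2]
tcp_rot: [-3.124, 0.307, -0.001]
contact_force: [-0.3, 0.0, 0.6]
finger_gap: 84.2
```

View pics/w7.png

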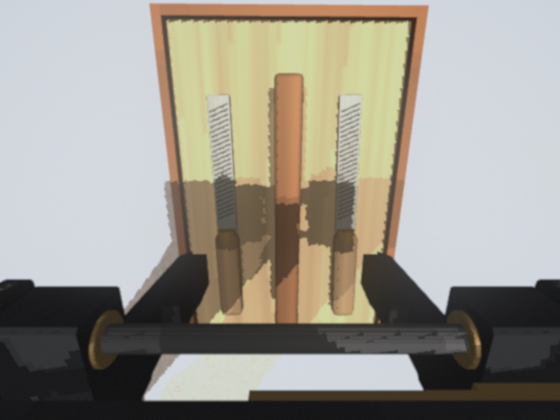

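Here the whole board is visible: bar far end at (288,74), far rim corners at (152,5) and (427,7), the two files symmetric about the bar.

```bash
python3 - <<'E'
from m import *
img,K,o,A=load("w7.npz")
a=np.radians(-11.5);ux=np.array([np.cos(a),np.sin(a)]);uy=np.array([-np.sin(a),np.cos(a)])
E=ray([[288.5,74],[287,300]],K,o,A,76)[:,:2];print("bar",E.round(1),"mid",E[0]-110*ux,np.degrees(np.arctan2(*(E[0]-E[1])[::-1])))
C=ray([[152,5],[427,7]],K,o,A,20)[:,:2];print(C.round(1),"centre",C.mean(0)-165*ux,np.hypot(*(C[0]-C[1])))
F=ray([[218,96],[231,314],[350,95],[343,314]],K,o,A,14)[:,:2]
for p in F: print(((p-[575,-241.5])@ux).round(1),((p-[575,-241.5])@uy).round(1))
E
python3 go.py 574.5 -241.5 45 -11.4
```

```text
bar [[ 679.1 -262.8]
 [ 504.6 -227.7]] mid [ 571.30565047 -240.86537354] -11.35966396279763
[[ 754.3 -168.2]
 [ 710.7 -380.8]] centre [ 570.81866661 -241.64359416] 217.03940581184887
94.3 61.1
-134.6 61.4
95.7 -54.8
-133.7 -64.1
t 9.9 pos [ 575.2 -239.8  150.4] shift cm [-0.04  0.21 10.54] turn [-0.002 -0.001  0.003] n rows 1.7
```

```bash
python3 go.py 573 -241.3 45 -11.4;  python3 -m creep '[[[-0.2,0.18,3],[0,0,0]],[[-0.2,0.18,6],[0,0,0]],[[-0.2,0.18,9],[0,0,0]],[[-0.2,0.18,10.4],[0,0,0]],[[-0.2,0.18,10.5],[0,0,0]],[[-0.2,0.18,10.5],[0,0,0]]]' 0 60; python3 go.py 573 -241.3 45 -11.4; python3 -m creep '[[[0,0,0],[0,0,0]],[[0,0,0],[0,0,0]]]' 180 60
python3 - <<'E'
from h import *
img,K,o,A=cam("wrist");cv2.imwrite("pics/w8.png",img)
E
```

```text
t 9.9 pos [ 575.2 -239.8  150.4] shift cm [-0.19  0.22 10.54] turn [-0.002 -0.001  0.003] n rows 1.7
t: 10.65
position: [573.7, -241.1, 46.5]
tcp_rot: [-3.125, 0.306, -0.004]
contact_force: [-1.1, 0.0, 0.4]
finger_gap: 88.4
t 10.65 pos [ 573.7 -241.1   46.5] shift cm [-0.06  0.03  0.15] turn [-0.002 -0.002  0.004] n rows 0.0
t: 10.9
position: [574.2, -241.3, 47.3]
tcp_rot: [-3.125, 0.306, -0.006]
contact_force: [-0.4, -0.2, -0.8]
finger_gap: 70.2
```

View pics/w8.png

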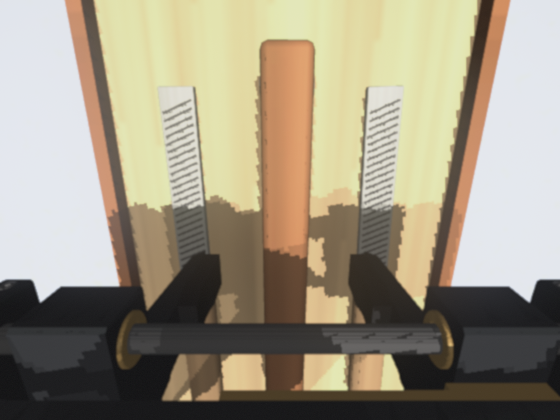

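The bar is centred between the fingers (x≈287 against a finger midpoint of 285). Closing at 60 N.

```bash
python3 -m creep '[[[-0.05,0,0.2],[-0.002,-0.003,0]],[[-0.05,0,0.2],[-0.002,-0.003,0]],[[-0.05,0,0.2],[-0.002,-0.003,0]],[[-0.05,0,0.2],[-0.002,-0.003,0]],[[-0.05,0,0.2],[-0.002,-0.003,0]],[[-0.05,0,0.2],[-0.002,-0.003,0]],[[-0.05,0,0.2],[-0.002,-0.003,0]],[[-0.05,0,0.2],[-0.002,-0.003,0]]]' 255 60; python3 -m creep '[[[0,0,-0.4],[0,0,0]],[[0,0,-0.9],[0,0,0]],[[0,0,-1.5],[0,0,0]],[[0,0,-2],[0,0,0]],[[0,0,-2],[0,0,0]]]'
python3 - <<'E'
from h import *
s=telemetry.sense();print(s["moment"],R.from_rotvec(s["tcp_rot"]).as_matrix().round(4).tolist())
for n in ("side","scene"):
    img,K,o,A=cam(n); c=proj([570,-241,50],K,o,A)[0].astype(int); cv2.imwrite(f"pics/{n}9z.png",cv2.resize(img[max(0,c[1]-100):c[1]+100,max(0,c[0]-130):c[0]+130],None,fx=3,fy=3))
E
```

```text
t: 11.95
position: [573.5, -241.3, 45.1]
tcp_rot: [3.126, -0.307, 0.001]
contact_force: [-0.3, -1.0, -1.2]
finger_gap: 19.4
t: 12.58
position: [573.8, -241.4, 65.6]
tcp_rot: [3.126, -0.307, 0.002]
contact_force: [0.6, 0.2, -6.9]
finger_gap: 19.6
[0.0154242  0.14176686 0.02318714] [[0.9809, -0.1943, 0.0013], [-0.1943, -0.9809, -0.0005], [0.0014, 0.0002, -1.0]]
```

View pics/side9z.png

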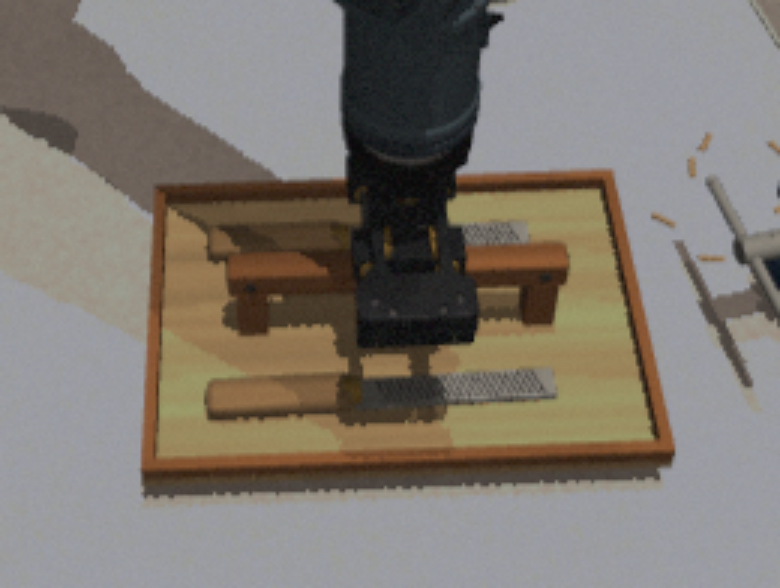

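View pics/scene9z.png

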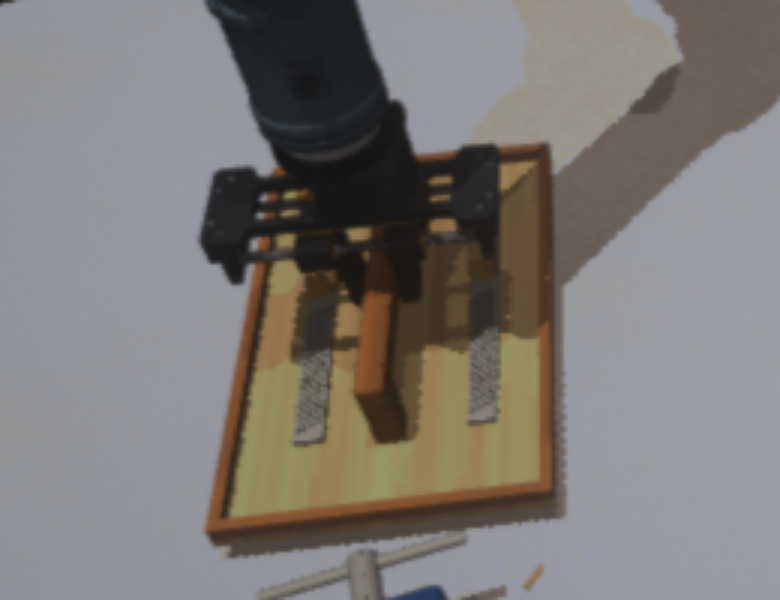

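The board is up about 2 cm, level in both views (an even shadow gap), and both files are in place. The load is 6.9 N. Lifting the rest slowly.

```bash
python3 -m creep '[[[0,0,-0.6],[0,0,0]],[[0,0,-1.8],[0,0,0]],[[0,0,-3.2],[0,0,0]],[[0,0,-4.8],[0,0,0]],[[0,0,-6.2],[0,0,0]],[[0,0,-7.3],[0,0,0]],[[0,0,-7.9],[0,0,0]],[[0,0,-8.1],[0,0,0]],[[0,0,-8.1],[0,0,0]],[[0,0,-8.1],[0,0,0]]]'
python3 -m creep '[[[0,0,0],[0,0,0]],[[0,0,0],[0,0,0]],[[0,0,0],[0,0,0]],[[0,0,0],[0,0,0]]]'
python3 - <<'E'
from h import *
s=telemetry.sense();print(s["moment"],R.from_rotvec(s["tcp_rot"]).as_matrix()[2].round(4),np.abs(s["joint_velocities"]).max())
for n in ("side","scene","wrist"):
    img,K,o,A=cam(n);cv2.imwrite(f"pics/{n}10.png",img);np.savez(f"{n}10.npz",img=img,K=K,o=o,A=A)
E
```

```text
t: 13.92
position: [573.2, -241.0, 145.6]
tcp_rot: [-3.126, 0.307, 0.001]
contact_force: [0.6, -0.1, -6.1]
finger_gap: 19.2
t: 14.42
position: [573.2, -241.0, 145.6]
tcp_rot: [-3.126, 0.307, 0.001]
contact_force: [1.0, -0.0, -7.1]
finger_gap: 18.9
[-0.04489492  0.17568596  0.03494513] [-5.e-04 -1.e-04 -1.e+00] 0.0020751459001282684
```

View pics/side10.png

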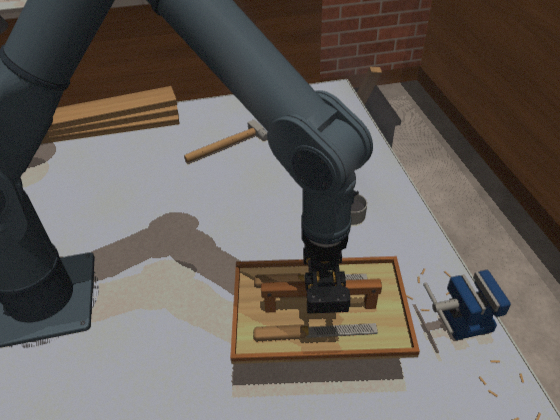

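View pics/scene10.png

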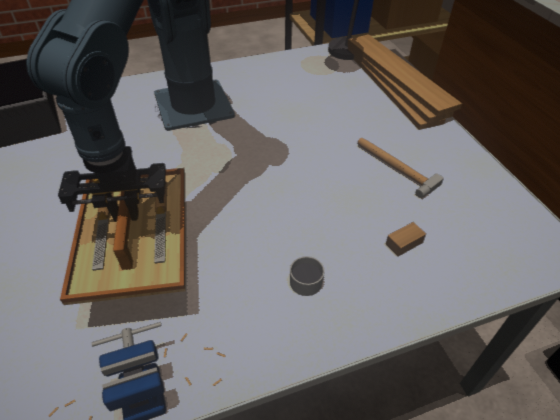

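View pics/wrist10.png

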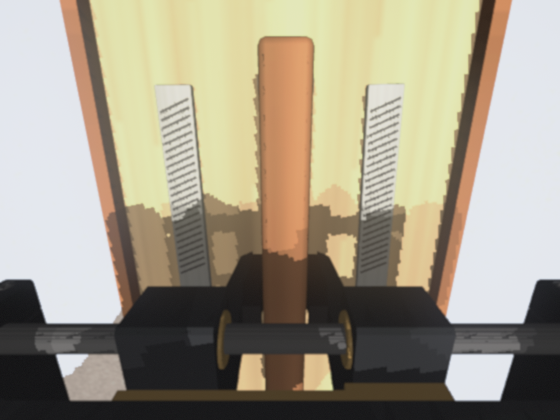

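The wrist view of the board matches the one from before the lift (bar end at (286,37), was (287,40)), so there's no noticeable pitch in the grip. The board is 100 mm up, both files lie in it, and the tin, offcut and hammer are unmoved. Handing in.

Run:
```python
from h import *
s=telemetry.sense();print(s["t"],s["position"],s["contact_force"],s["finger_gap"]);print(workorder.hand_in())
```

```text
14.575 [ 573.17128894 -240.96588606  145.59806259] [ 1.08124552  0.61123263 -6.71379901] 19.398825651702523
the job is handed in; nothing more can be done
None
```

The loose file is in the empty lane, parallel to the packed one with its handle at the same end. I let go of it there, then lifted the board by the middle of its bar. I handed the job in at 14.6 s, still holding the board at 60 N.

**Last checks:**
- **Height:** the board is about 100 mm clear of the bench, with the tool at z = 145.6 mm (45.1 mm when I gripped the bar).
- **Level and steady:** the tool is within 0.1° of vertical, and the wrist view hardly changed over the lift. Joint speeds were near zero, at most about 0.002 rad/s.
- **Load:** the arm carried about 7 N, which fits the board plus two files. The finger gap on the bar stayed at about 19 mm.
- **Bystanders:** in the final scene picture the tin, offcut and hammer are where they started.

**What disagreed:** my estimates of the board's centre along its length differed by about 5 mm between views, so I gripped at the average. The wrist moment of about 0.18 N m suggests the load balances up to about 25 mm from the grip, a little more than the 15 mm stated. The board did not visibly tip.

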